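# Switch the warming plates over by their thumbwheels

### The arm

A 6-joint arm with a two-finger parallel gripper is mounted at the origin on a cart in front of the work surface, level with it; the furniture and walls round the work are solid. World frame = base frame: x ahead of the robot, y to its left, z up, the work surface at z = 0. Lengths are in mm, angles in rad, forces in N, time in s.
With the tool pointing down it reaches from about 400 to 925 mm from the base axis. Payload 12.5 kg.
Tool frame: the origin (TCP) lies on the centre line of the jaws, within the pads' length; the fingertips stand 25 mm ahead of it and the grasp point (between the pads) lies 6 mm ahead of it (env.tip_extent is the distance from the TCP to the fingertips, in mm); x points along the fingers, z is the direction in which the jaws open and shut, and the axes are right-handed (so a half turn about x gives the same grasp; the last joint's range is limited). The gripper opens to 95 mm and grips with 3 to 60 N. Pads are 20 mm wide; open, the fingers measure 119 mm over their backs; the gripper's body (75 mm by 180 mm) begins 59 mm behind the grasp point.
Start: joints at [1.172, 0.491, 1.559, -0, 1.092, -0.106], TCP at [180.378, 598.421, 239.661] pointing down, gripper open.
Joint ranges: [-3.1, 3.1], [-0.84, 2.19], [0.05, 2.79], [-1.13, 4.28], [0.06, 2.93], [-2.69, 2.69]. Speed limits (rad/s): [2.22, 2.22, 2.79, 3.14, 3.14, 3.14].

### API

Orientations are given as [roll, pitch, yaw] about the fixed x, y, z axes, in that order (R = Rz(yaw) Ry(pitch) Rx(roll)).
In Python, from cell import env gives the robot as it stands.
- The arm moves only by the tool step_arm, never from a script. Its argument "rows" is a list of rows, each a list of 6 numbers: the shift along the tool's x, y, z in mm, then the turn, a rotation vector about the tool's x, y, z in rad. In form: [[x, y, z, wx, wy, wz], ...]. A call has 1 to 8 rows; each row shifts and turns the pose as measured when the row begins, along the tool's axes as they then stand; what a row does not reach is not made up. A row lasts 1/8 s, in which the tool goes at most 62.5 mm and 10.7 degrees, less where a joint would pass 70% of its speed; a pose out of reach is approached as far as the arm can. A call is refused whole if a number of a shift passes 62.5 or a number of a turn 0.188, either way. A call with a gripper value outside its range is refused whole. "grip" is the finger opening in mm, from 0 to 95.1, set as the call begins (left out, the last holds). The fingers move at their own pace and stop on an object; the grip force is fixed at half the most. Time passes only in rows, so rows that do not move let the fingers close. It gives the time, the measured TCP pose, the force and the opening at its end, in the units of the state.
- env.state(): the state, without advancing time (a new reading comes with each control period).
- env.read_camera(name): name is "scene" or "top" or "wrist"; returns the picture (480x640x3 uint8, red, green, blue); there is no depth.
- env.get_calibration(name): a dict with "fx", "fy", "cx", "cy" (pixels), "pose" (4x4, takes a point from camera to world coordinates); the wrist camera has in their place "hand_eye" (4x4, takes a point from camera to tool coordinates, whose origin is the TCP and whose axes are the tool frame's). Camera axes: x right, y down, z forward; pixel columns grow to the right and rows downward; lengths in mm; the calibration is good to about 2 mm. The wrist camera is an equidistant fisheye: a pixel r from the principal point sees the ray r / f radians off the axis. A picture is of the moment at which its call begins: read the wrist's pose just before it. get_calibration takes no time and is no camera call.
- env.job_done(): hands the job in, once; it reports no verdict.
The state is a dict: "t": time; "joints": joint angles; "qvel": joint speeds; "tau": joint torques, N m; "eef_pos": TCP position; "tcp_rot": TCP orientation; "ft_force": force on the tool from outside, world axes, zero at the start; "moment": the same for the moment, N m; "opening": opening from 0.0 (shut) to 1.0 (fully open).
Only numpy, scipy, OpenCV 4.12 (cv2) and the standard library are available. Lean on these libraries where they do the work, as an engineer would, in place of code of your own. Each camera call takes 0.05 s, during which the arm holds its last target.

### The job

The wide cup now stands on the other warming plate. With a fingertip, roll the thumbwheel of the warmer under the cup away from you by one click, from off to its middle setting, and roll the thumbwheel of the empty warmer back towards you by one click, from the middle setting to off. Only the two wheels are to be moved: nothing is picked up, and the cup on the plate, the teaspoon and the two sweets in front stay where they are.

Things in the scene. Friction and masses are not known exactly. Their poses are not given: they have to be found in the camera images.
- warmer_a: Warmer on which the cup stands; it may be the left or the right one. Flat steel box 250 x 130 mm (its x, y), top 34 mm above the worktop, fixed. Origin: under its centre, on the worktop; x points away from the robot, z up. Round warming plate of radius 54 mm at the back (centre at x +45 mm, top 40 mm high); grey console at the front (x -124 to -46 mm, 50 mm high) with a thumbwheel.
- warmer_b: The other, identical warmer, with an empty plate; same origin and axes.
- crown_a (a point): Highest point of warmer a's thumbwheel, mid-width, 72 mm above the worktop, axes as the warmer's. Black knurled wheel on edge, radius 34 mm, 22 mm wide, axle along y, 38 mm above the worktop. Only its crown shows, 4 mm proud of two 10 mm thick grey cheeks: it cannot be pinched, but rolls under a fingertip pressed down on the crown and dragged along x.
- crown_b (a point): The same point, with the same axes, on warmer b's identical wheel.
- wheel_a (a joint): Turn of wheel a, rad: 0 off (white dot on top), 0.6 middle (one white line on top), 1.2 high (two lines); starts near 0. Grows as the crown rolls away (warmer's +x), 20 mm of rim travel a click. A detent holds each setting: about 1.5 N along the rim lifts it over a hump half-way, then it snaps on by itself; let go sooner, it falls back. Pressed with 6 to 10 N, the finger does not slip.
- wheel_b (a joint): The same for the wheel of the empty warmer b; starts near 0.6.
- cup: Wide white cup with a handle (on its -y side), 93 x 120 x 59 mm, loose on the plate of warmer a, its rim 99 mm above the worktop; origin under its centre, 40 mm above the worktop. Must not be moved.
- sweet_l: Wrapped sweet, 50 x 75 x 35 mm, loose on the worktop in front of the left-hand warmer; origin under its centre. To be left alone.
- sweet_r: Wrapped sweet, 46 x 67 x 32 mm, loose on the worktop in front of the right-hand warmer; origin under its centre. To be left alone.
- spoon: Steel teaspoon, 132 x 26 x 9 mm, lying loose on the worktop in front of and between the warmers; origin under its centre. To be left alone.

How it is judged:
By the outcome, as a careful person would: the job done as asked, in the order asked, and still so for the second after the job is handed in, with the robot touching nothing.
It also fails if it takes over 48 s, if anything falls off the work surface, if the arm or the gripper's body presses on something with over 40 N, if the wrist force passes 120 N, or if a joint passes its speed limit or range.

## Working session

There is one attempt and no reset: what is moved stays moved. The work goes in short steps, Python scripts to look and compute and a tool call to move; the robot and the scene stay as the last step left them, time stands still between calls to the robot, and variables do not carry over. Pictures are saved under pics/ and viewed, and the job is handed in when it is done.

Besides the shell and the picture viewer there is one more tool, called after "Request:" as name(argument=value, ...) on one line, values as JSON. step_arm: Moves the arm, as the interface text tells. Its arguments: {"type":"object","properties":{"rows":{"type":"array","items":{"type":"array","items":{"type":"number"}}},"grip":{"type":"number"}},"required":["rows"]}

```bash
mkdir -p pics; ls; python3 - <<'E'
from cell import env
import cv2
s=env.state();print(s, env.tip_extent)
for n in("scene","top"):
    cv2.imwrite(f"pics/{n}0.png",env.read_camera(n)[:,:,::-1]);print(n,env.get_calibration(n))
E
```

```text
pics
{'t': 0.0, 'joints': array([ 1.17239292e+00,  4.91562774e-01,  1.55946599e+00, -1.33604613e-05,
        1.09170725e+00, -1.05618979e-01]), 'qvel': array([-3.26517268e-04,  6.28855807e-04,  1.22278362e-03,  4.66017783e-06,
       -6.15219728e-05, -1.00726223e-03]), 'tau': array([ 1.23296148e-03, -6.12634563e+01, -2.58188868e+01,  6.92810118e-02,
        4.81332676e-02, -1.10245649e-04]), 'eef_pos': array([180.29127569, 598.19523531, 239.05404468]), 'tcp_rot': array([ 3.04633686,  1.56965291, -1.95883038]), 'ft_force': array([-0.07677885, -0.01031172,  0.01814   ]), 'moment': array([-0.00546558,  0.00509644, -0.00791359]), 'opening': 0.9986469816741896} 25.0
scene {'fx': 447.65849029945286, 'fy': 447.65849029945286, 'cx': 315.76186858010647, 'cy': 238.1742594970233, 'pose': array([[ 5.99426042e-01, -6.04739724e-01,  5.24383721e-01,
         1.02021635e+02],
       [-8.00374901e-01, -4.45149202e-01,  4.01549754e-01,
        -4.08824651e+02],
       [-9.40409279e-03, -6.60402949e-01, -7.50852521e-01,
         7.27252067e+02],
       [ 0.00000000e+00,  0.00000000e+00,  0.00000000e+00,
         1.00000000e+00]])}
top {'fx': 493.72602133947805, 'fy': 493.72602133947805, 'cx': 321.98562075828596, 'cy': 234.22780906717557, 'pose': array([[ 5.09849071e-03, -9.95299037e-01,  9.67152155e-02,
         4.68638304e+02],
       [-9.99639952e-01, -2.52496104e-03,  2.67131051e-02,
        -1.01879613e+02],
       [-2.63433257e-02, -9.68165899e-02, -9.94953555e-01,
         9.12670671e+02],
       [ 0.00000000e+00,  0.00000000e+00,  0.00000000e+00,
         1.00000000e+00]])}
```

View pics/scene0.png

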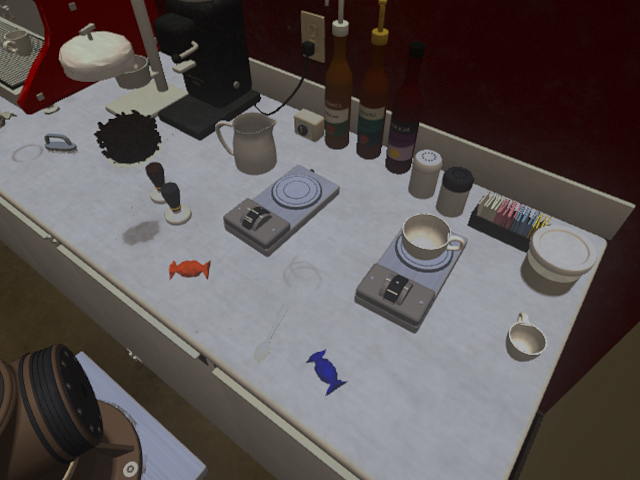

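View pics/top0.png

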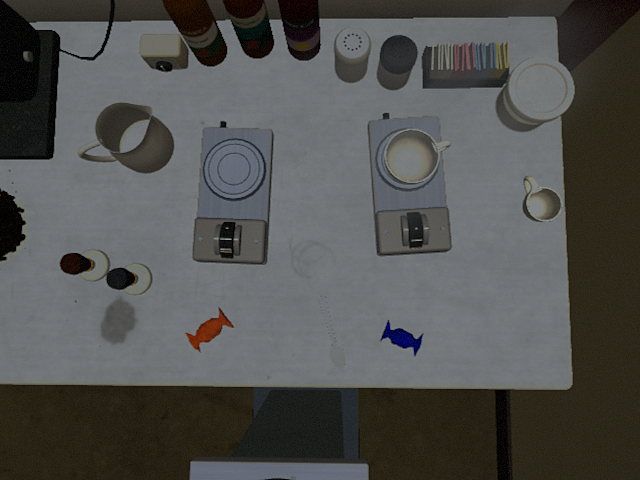

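The cup is on the right warmer (console at about (413,232) in the top picture), and the left warmer is empty (console at about (230,240)). Next I zoom in to measure the crowns and yaws.

```bash
python3 - <<'E'
import cv2,numpy as np
im=cv2.imread("pics/top0.png")
a=cv2.resize(im[120:270,185:285],None,fx=4,fy=4,interpolation=cv2.INTER_CUBIC)
b=cv2.resize(im[110:260,360:460],None,fx=4,fy=4,interpolation=cv2.INTER_CUBIC)
cv2.imwrite("pics/z1.png",cv2.convertScaleAbs(np.hstack([a,b]),alpha=1.5))
im=cv2.imread("pics/scene0.png")
a=cv2.resize(im[190:255,215:295],None,fx=5,fy=5,interpolation=cv2.INTER_CUBIC)
b=cv2.resize(im[260:325,355:435],None,fx=5,fy=5,interpolation=cv2.INTER_CUBIC)
cv2.imwrite("pics/z2.png",cv2.convertScaleAbs(np.hstack([a,b]),alpha=1.5))
E
```

```text
(no output)
```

View pics/z1.png

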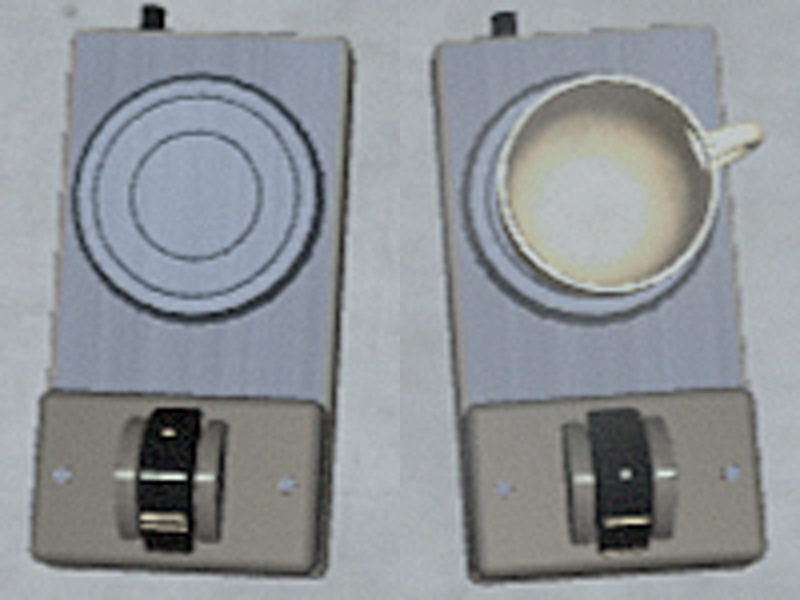

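View pics/z2.png

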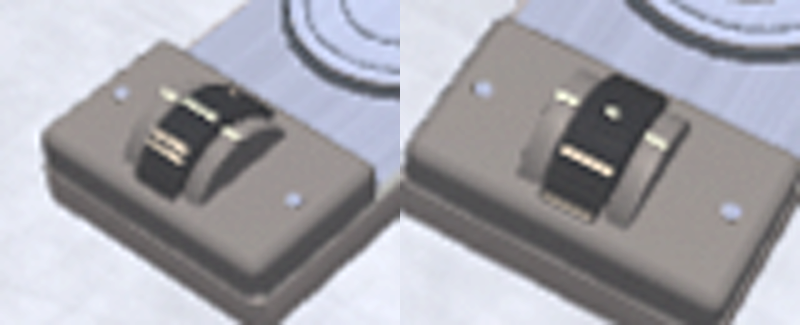

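```bash
cat > h.py <<'E'
import numpy as np
from cell import env
def ray(n,u,v):
    c=env.get_calibration(n);P=c['pose']
    d=P[:3,:3]@np.array([(u-c['cx'])/c['fx'],(v-c['cy'])/c['fy'],1]);return P[:3,3],d/np.linalg.norm(d)
def plane(n,u,v,z):
    o,d=ray(n,u,v);return o+d*(z-o[2])/d[2]
def tri(p,q):
    o1,d1=ray(*p);o2,d2=ray(*q)
    t=np.linalg.lstsq(np.c_[d1,-d2],o2-o1,rcond=None)[0]
    a,b=o1+t[0]*d1,o2+t[1]*d2;return (a+b)/2,np.linalg.norm(a-b)
E
python3 - <<'E'
from h import *
L=lambda x,y:("top",185+x/4-.4,120+y/4-.4)
R=lambda x,y:("top",360+(x-400)/4-.4,110+y/4-.4)
SL=lambda x,y:("scene",215+x/5-.4,190+y/5-.4)
SR=lambda x,y:("scene",355+(x-400)/5-.4,260+y/5-.4)
np.set_printoptions(precision=1,suppress=True)
for nm,a,b,s1,s2,pl,T,S in(("b",L(162,477),SL(197,108),(62,474),(287,484),(198,197),L,SL),("a",R(626,475),SR(613,111),(503,488),(732,473),(592,197),R,SR)):
    print(nm,tri(a,b),plane(*a,72),plane(*b,72))
    A,B=plane(*T(*s1),50),plane(*T(*s2),50);d=A-B
    print("screws",A,B,"yaw deg",np.degrees(np.arctan2(-d[0],d[1])))
    p=plane(*T(*pl),40);c=plane(*a,72);v=p-c;print("plate",p,v,np.degrees(np.arctan2(v[1],v[0])))
# screw triangulation
print(tri(L(62,474),SL(121,93)),tri(L(287,484),SL(294,200)));print(tri(R(503,488),SR(482,89)),tri(R(732,473),SR(731,211)))
E
```

```text
b (array([541.7,  86.7,  74.5]), np.float64(0.01922329473630771)) [542.   87.2  72. ] [543.4  88.6  72. ]
screws [545.1 136.6  50. ] [540.9  36.8  50. ] yaw deg -2.3770449697896496
plate [671.8  81.1  40. ] [129.9  -6.1 -32. ] -2.6846654470379927
a (array([ 560.5, -239.2,   75.4]), np.float64(0.001254098739720434)) [ 560.8 -239.8   72. ] [ 562.8 -238.3   72. ]
screws [ 557.4 -189.7   50. ] [ 564.2 -289.5   50. ] yaw deg 3.9135057667820274
plate [ 689.8 -231.5   40. ] [129.    8.3 -32. ] 3.669933496241178
(array([544.8, 136.4,  51.5]), np.float64(0.41342155241359885)) (array([540.9,  36.3,  51.9]), np.float64(0.38329122992253445))
(array([ 557. , -189.2,   52. ]), np.float64(0.7498730316820107)) (array([ 563.9, -288.9,   51.8]), np.float64(0.2901357376791551))
```

```bash
cat >> h.py <<'E'
from scipy.spatial.transform import Rotation as Ro
np.set_printoptions(precision=3,suppress=True)
def Rt(s): return Ro.from_euler('xyz',s['tcp_rot']).as_matrix()
def target(yawdeg,flip=1,jaw='x'):
    y=np.radians(yawdeg); ex=np.array([np.cos(y),np.sin(y),0]);ey=np.array([-np.sin(y),np.cos(y),0])
    z=flip*(ex if jaw=='x' else ey); x=np.array([0,0,-1.]); return np.c_[x,np.cross(z,x),z]
def rel(p,T):
    s=env.state();R=Rt(s)
    return R.T@(np.array(p)-s['eef_pos']), Ro.from_matrix(R.T@T).as_rotvec()
E
python3 - <<'E'
from h import *
s=env.state();print(Rt(s))
for y in(3.8,-2.5):
  for j in'xy':
    for f in(1,-1): print(y,j,f,rel([0,0,0],target(y,f,j))[1])
E
```

```text
[[-0.    -0.957  0.289]
 [-0.001  0.289  0.957]
 [-1.     0.    -0.001]]
3.8 x 1 [ 1.212 -0.001  0.   ]
3.8 x -1 [-1.93  -0.001 -0.001]
3.8 y 1 [-0.359 -0.001 -0.   ]
3.8 y -1 [ 2.782 -0.     0.001]
-2.5 x 1 [ 1.322 -0.001  0.001]
-2.5 x -1 [-1.82  -0.001 -0.001]
-2.5 y 1 [-0.249 -0.001 -0.   ]
-2.5 y -1 [ 2.892 -0.     0.001]
```

Request:
step_arm(rows=[[0,-50,0,0.08,0,0],[0,-55,0,0.09,0,0],[0,-55,0,0.09,0,0],[0,-55,0,0.09,0,0],[0,-55,0,0.09,0,0],[0,-55,0,0.09,0,0],[0,-55,0,0.09,0,0],[0,-55,0,0.09,0,0]], grip=0)

```text
t: 1.1
eef_pos: [536.9, 349.2, 235.8]
tcp_rot: [-2.929, 1.565, -2.377]
ft_force: [0.6, 0.6, 0.3]
opening: 0.218
```

Request:
step_arm(rows=[[0,-55,0,0.09,0,0],[0,-55,0,0.09,0,0],[0,-55,0,0.09,0,0],[0,-55,0,0.08,0,0],[0,-55,0,0.06,0,0],[0,-55,0,0.03,0,0],[0,-55,0,0,0,0],[0,-55,0,0,0,0]])

```text
t: 2.1
eef_pos: [655.8, -83.6, 233.5]
tcp_rot: [-2.806, 1.561, -2.711]
ft_force: [-0.2, 0.0, 0.3]
opening: 0.003
```

```bash
python3 - <<'E'
from h import *
s=env.state();print(s['eef_pos'],Rt(s),s['joints'],s['opening'],rel([561,-239.3,125],target(3.8)))
E
```

```text
[655.778 -83.591 233.469] [[-0.009 -0.096  0.995]
 [-0.004  0.995  0.096]
 [-1.    -0.003 -0.009]] [-0.224  0.552  1.465 -0.006  1.132 -0.317] 0.0032875589658358335 (array([ 109.901, -145.602, -108.238]), array([ 0.029, -0.009,  0.003]))
```

Request:
step_arm(rows=[[0,-50,-40,0.01,-0.009,0.003],[0,-50,-40,0.01,0,0],[20,-46,-37,0.01,0,0],[35,0,0,0,0,0],[35,0,0,0,0,0],[0,0,0,0,0,0]])

```text
t: 2.85
eef_pos: [551.4, -241.9, 140.8]
tcp_rot: [3.025, 1.57, 3.084]
ft_force: [0.1, -0.2, -0.4]
opening: 0.003
```

```bash
python3 - <<'E'
from h import *
s=env.state();print(s['t'],s['eef_pos'],s['joints'],s['ft_force'],rel([552,-239.9,97],target(3.8)))
import cv2
cv2.imwrite("pics/w1.png",env.read_camera("wrist")[:,:,::-1])
E
```

```text
2.85 [ 551.356 -241.917  140.794] [-0.523  0.571  1.717 -0.001  0.855 -0.581] [ 0.094 -0.241 -0.377] (array([43.794,  1.97 ,  0.808]), array([-0.008, -0.001, -0.   ]))
```

View pics/w1.png

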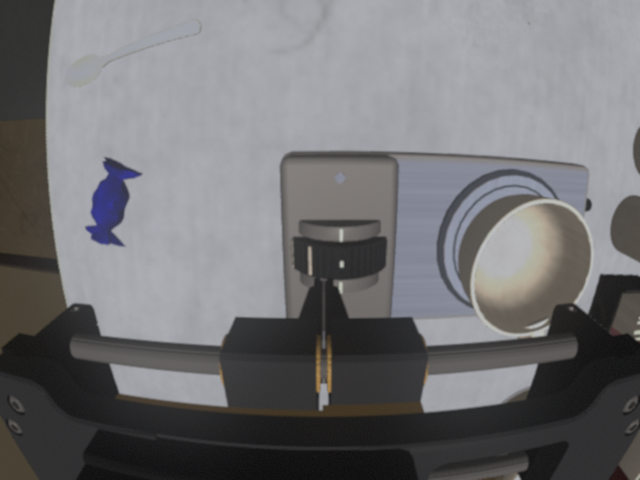

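```bash
python3 - <<'E'
from h import *
s=env.state();c=env.get_calibration("wrist");H=np.array(c['hand_eye']);R=Rt(s)
for u,v,z in((342,263,72),(343,229,72),(340,178,50)):
    dx,dy=u-c['cx'],v-c['cy'];r=np.hypot(dx,dy);th=r/c['fx']
    d=np.array([dx/r*np.sin(th),dy/r*np.sin(th),np.cos(th)])
    d=R@H[:3,:3]@d;o=R@H[:3,3]+s['eef_pos'];print(o+d*(z-o[2])/d[2])
E
```

```text
[ 563.508 -239.04    72.   ]
[ 562.514 -217.142   72.   ]
[ 559.775 -189.243   50.   ]
```

Request:
step_arm(rows=[[20,2,2,-0.008,0,0],[17,0,0,0,0,0],[0,0,0,0,0,0]])

```text
t: 3.28
eef_pos: [556.2, -240.3, 108.3]
tcp_rot: [-0.65, 1.564, -0.582]
ft_force: [-0.1, 0.4, 0.5]
opening: 0.002
```

Request:
step_arm(rows=[[6,0,-3,0,0,0],[2,0,0,0,0,0],[0,0,0,0,0,0]])

```text
t: 3.65
eef_pos: [553.7, -240.8, 101.6]
tcp_rot: [-0.635, 1.561, -0.567]
ft_force: [0.5, 0.4, -0.6]
opening: 0.004
```

```bash
python3 - <<'E'
from h import *
s=env.state();print(s['t'],s['eef_pos'],s['ft_force'],rel([553,-239.9,97],target(3.8)))
E
```

```text
3.65 [ 553.656 -240.847  101.623] [ 0.461  0.381 -0.637] (array([ 4.612,  1.015, -0.625]), array([0.001, 0.008, 0.006]))
```

Request:
step_arm(rows=[[2,1,0,0,0.008,0.006],[1.5,0,0,0,0,0]])

```text
t: 3.9
eef_pos: [553.8, -239.9, 98.4]
tcp_rot: [2.194, 1.57, 2.262]
ft_force: [0.2, 0.1, -0.3]
opening: 0.003
```

Request:
step_arm(rows=[[1,0,0,0,0,0]])

```text
t: 4.03
eef_pos: [553.8, -239.9, 97.3]
tcp_rot: [2.249, 1.57, 2.316]
ft_force: [0.1, 0.4, -0.5]
opening: 0.004
```

Request:
step_arm(rows=[[1,0,0,0,0,0]])

```text
t: 4.15
eef_pos: [554.0, -240.0, 96.7]
tcp_rot: [0.817, 1.571, 0.884]
ft_force: [-2.5, 1.7, 12.6]
opening: -0.001
```

Request:
step_arm(rows=[[0.2,0,2.5,0,0,0],[0.2,0,2.5,0,0,0]])

```text
t: 4.4
eef_pos: [559.0, -239.6, 97.3]
tcp_rot: [-0.152, 1.57, -0.084]
ft_force: [-1.6, -0.1, 2.9]
opening: 0.007
```

Request:
step_arm(rows=[[0.6,0,2.0,0,0,0]])

```text
t: 4.53
eef_pos: [561.2, -239.5, 97.2]
tcp_rot: [-0.375, 1.57, -0.308]
ft_force: [-0.7, 1.7, 8.8]
opening: 0.006
```

Request:
step_arm(rows=[[0.5,0,2.0,0,0,0]])

```text
t: 4.65
eef_pos: [563.5, -239.4, 97.2]
tcp_rot: [-0.376, 1.569, -0.309]
ft_force: [-0.2, 0.6, 6.8]
opening: 0.007
```

Request:
step_arm(rows=[[0.5,0,2.0,0,0,0],[0.5,0,2.0,0,0,0]])

```text
t: 4.9
eef_pos: [568.5, -239.1, 97.1]
tcp_rot: [-0.349, 1.567, -0.282]
ft_force: [1.7, 1.6, 3.9]
opening: 0.006
```

Request:
step_arm(rows=[[0.5,0,2.0,0,0,0],[0.5,0,2.0,0,0,0]])

```text
t: 5.15
eef_pos: [573.2, -238.8, 96.3]
tcp_rot: [-0.35, 1.565, -0.282]
ft_force: [-0.3, 1.7, 4.0]
opening: 0.006
```

Request:
step_arm(rows=[[-10,0,0,0,0,0],[-25,0,0,0,0,0],[-25,0,0,0,0,0],[-20,0,-15,0,0.006,0],[0,0,0,0,0,0]])

```text
t: 5.78
eef_pos: [556.4, -239.9, 178.7]
tcp_rot: [-2.976, 1.566, -2.908]
ft_force: [0.3, 0.6, -0.7]
opening: 0.005
```

```bash
python3 - <<'E'
from h import *
import cv2
s=env.state();print(s['t'],s['eef_pos'],s['ft_force'])
im=cv2.imread("pics/top0.png")
w=env.read_camera("wrist")[:,:,::-1];sc=env.read_camera("scene")[:,:,::-1]
a=cv2.resize(w[140:340,260:400],None,fx=3,fy=3,interpolation=cv2.INTER_CUBIC)
b=cv2.resize(sc[250:340,340:410+20],None,fx=4,fy=4,interpolation=cv2.INTER_CUBIC)
b=cv2.copyMakeBorder(b,0,600-b.shape[0],0,0,0)
cv2.imwrite("pics/z3.png",cv2.convertScaleAbs(np.hstack([a,b]),alpha=1.4))
E
```

```text
5.775 [ 556.445 -239.862  178.683] [ 0.316  0.612 -0.682]
```

View pics/z3.png

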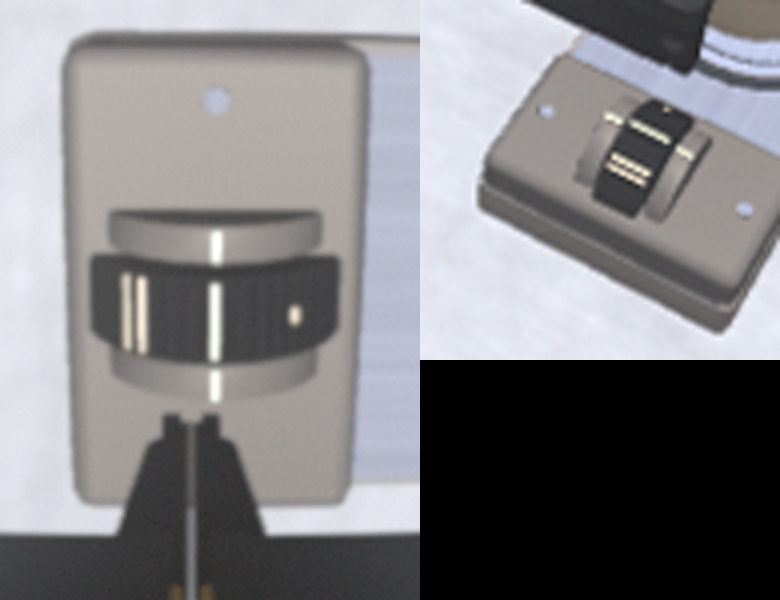

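Wheel a shows one line aligned with the cheek marks, so it is in its middle setting. Next is wheel b.

```bash
python3 - <<'E'
from h import *
print(rel([552.5,87.1,140],target(-2.5)))
E
```

```text
(array([ 37.037, 326.234,  18.183]), array([ 0.111, -0.006, -0.   ]))
```

Request:
step_arm(rows=[[0,55,3,0,0,0],[0,55,3,0,0,0],[0,55,3,0,0,0],[0,55,3,0,0,0],[0,55,3,0,0,0],[10,50,3,0.05,0,0],[25,0,0,0.06,0,0],[0,0,0,0,0,0]])

```text
t: 6.88
eef_pos: [552.6, 96.8, 132.9]
tcp_rot: [3.1, 1.555, 3.054]
ft_force: [0.3, -0.4, 0.2]
opening: 0.002
```

```bash
python3 - <<'E'
from h import *
import cv2
s=env.state();print(s['t'],s['eef_pos'],s['ft_force'],rel([552.5,87.1,97],target(-2.5)))
cv2.imwrite("pics/w2.png",env.read_camera("wrist")[:,:,::-1])
E
```

```text
6.875 [552.613  96.805 132.923] [ 0.329 -0.393  0.179] (array([35.907, -9.723,  0.886]), array([-0.002, -0.016, -0.001]))
```

View pics/w2.png

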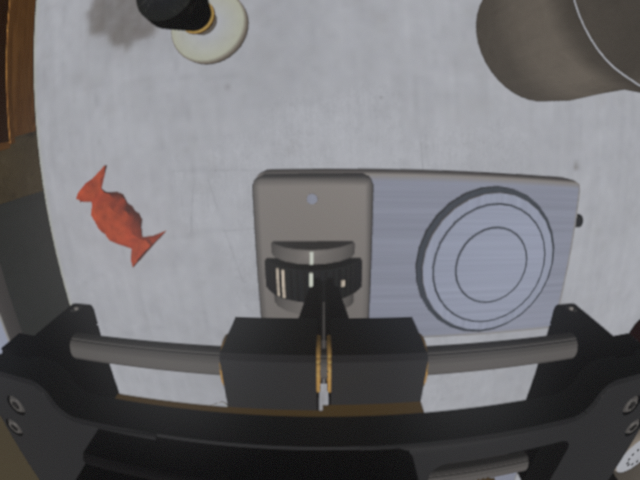

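```bash
python3 - <<'E'
from h import *
s=env.state();c=env.get_calibration("wrist");H=np.array(c['hand_eye']);R=Rt(s)
for u,v,z in((312.5,268,72),(312,257,70),(311,199,50)):
    dx,dy=u-c['cx'],v-c['cy'];r=np.hypot(dx,dy);th=r/c['fx']
    d=np.array([dx/r*np.sin(th),dy/r*np.sin(th),np.cos(th)])
    d=R@H[:3,:3]@d;o=R@H[:3,3]+s['eef_pos'];print(o+d*(z-o[2])/d[2])
E
```

```text
[545.752  99.493  72.   ]
[545.721 105.806  70.   ]
[545.938 137.321  50.   ]
```

Request:
step_arm(rows=[[18,-10,1,0,-0.016,0],[14,0,0,0,0,0],[0,0,0,0,0,0]])

```text
t: 7.3
eef_pos: [555.0, 85.3, 102.6]
tcp_rot: [0.26, 1.566, 0.216]
ft_force: [-0.3, 0.0, 0.6]
opening: 0.003
```

```bash
python3 - <<'E'
from h import *
s=env.state();print(s['t'],s['eef_pos'],s['ft_force'],rel([553,87.1,97],target(-2.5)))
E
```

```text
7.3 [555.011  85.342 102.552] [-0.326  0.007  0.58 ] (array([ 5.545,  1.66 , -2.111]), array([-0.001,  0.004, -0.001]))
```

Request:
step_arm(rows=[[2,1.6,-2,0,0,0],[1.5,0,0,0,0,0]])

```text
t: 7.55
eef_pos: [553.6, 87.1, 100.0]
tcp_rot: [0.237, 1.565, 0.193]
ft_force: [0.4, -0.1, 1.5]
opening: 0.007
```

Request:
step_arm(rows=[[1,0,0,0,0,0]])

```text
t: 7.68
eef_pos: [553.7, 87.3, 99.2]
tcp_rot: [0.227, 1.565, 0.183]
ft_force: [0.9, -0.1, 0.4]
opening: 0.005
```

Request:
step_arm(rows=[[0.8,0,0,0,0,0]])

```text
t: 7.8
eef_pos: [553.8, 87.4, 98.6]
tcp_rot: [0.216, 1.564, 0.172]
ft_force: [-0.4, 0.4, 0.8]
opening: 0.006
```

Request:
step_arm(rows=[[1,0,0,0,0,0]])

```text
t: 7.92
eef_pos: [553.9, 87.4, 97.6]
tcp_rot: [0.218, 1.564, 0.174]
ft_force: [0.0, 0.3, 0.1]
opening: 0.002
```

Request:
step_arm(rows=[[0.7,0,0,0,0,0]])

```text
t: 8.05
eef_pos: [553.9, 87.4, 96.9]
tcp_rot: [0.217, 1.564, 0.173]
ft_force: [0.8, -0.1, -0.6]
opening: 0.004
```

Request:
step_arm(rows=[[0.6,0,0,0,0,0]])

```text
t: 8.18
eef_pos: [554.2, 87.4, 96.5]
tcp_rot: [0.197, 1.563, 0.153]
ft_force: [-0.0, 0.2, 4.3]
opening: 0.008
```

Request:
step_arm(rows=[[0.5,0,-1,0,0,0]])

```text
t: 8.3
eef_pos: [553.9, 87.4, 96.5]
tcp_rot: [0.169, 1.561, 0.125]
ft_force: [1.3, -1.5, 7.0]
opening: 0.004
```

Request:
step_arm(rows=[[0.4,0,-2,0,0,0]])

```text
t: 8.43
eef_pos: [552.8, 87.5, 96.7]
tcp_rot: [0.146, 1.559, 0.102]
ft_force: [1.6, -0.9, 6.0]
opening: 0.009
```

Request:
step_arm(rows=[[0.5,0,-2.5,0,0,0]])

```text
t: 8.55
eef_pos: [551.2, 87.5, 96.9]
tcp_rot: [0.128, 1.556, 0.084]
ft_force: [1.8, -0.1, 6.5]
opening: 0.005
```

Request:
step_arm(rows=[[0.5,0,-2.5,0,0,0]])

```text
t: 8.68
eef_pos: [549.6, 87.6, 97.1]
tcp_rot: [0.115, 1.553, 0.071]
ft_force: [2.4, -0.5, 5.5]
opening: 0.003
```

Request:
step_arm(rows=[[0.5,0,-2.5,0,0,0]])

```text
t: 8.8
eef_pos: [547.9, 87.6, 97.2]
tcp_rot: [0.106, 1.551, 0.062]
ft_force: [1.9, -0.0, 5.0]
opening: 0.005
```

Request:
step_arm(rows=[[0.6,0,-2.5,0,0,0]])

```text
t: 8.93
eef_pos: [546.2, 87.7, 97.3]
tcp_rot: [0.101, 1.548, 0.057]
ft_force: [1.3, -1.6, 5.5]
opening: 0.004
```

Request:
step_arm(rows=[[0.6,0,-2.5,0,0,0],[0.6,0,-2.5,0,0,0]])

```text
t: 9.18
eef_pos: [542.2, 87.9, 97.2]
tcp_rot: [0.092, 1.545, 0.048]
ft_force: [-0.8, -0.4, 7.2]
opening: 0.004
```

Request:
step_arm(rows=[[0.6,0,-2.5,0,0,0],[0.6,0,-2.5,0,0,0]])

```text
t: 9.43
eef_pos: [537.6, 88.0, 97.0]
tcp_rot: [0.09, 1.543, 0.046]
ft_force: [-1.4, -0.1, 6.6]
opening: 0.003
```

Request:
step_arm(rows=[[0.5,0,-2.5,0,0,0]])

```text
t: 9.55
eef_pos: [535.1, 88.1, 96.8]
tcp_rot: [0.088, 1.542, 0.044]
ft_force: [-1.1, -0.5, 3.2]
opening: 0.002
```

Request:
step_arm(rows=[[-8,0,0,0,0,0],[-25,0,0,0,-0.02,0],[-40,0,0,0,0,0],[-40,0,0,0,0,0],[0,0,0,0,0,0]])

```text
t: 10.18
eef_pos: [529.8, 88.0, 214.0]
tcp_rot: [0.052, 1.523, 0.008]
ft_force: [0.8, -0.2, -0.8]
opening: 0.005
```

```bash
python3 - <<'E'
from h import *
import cv2
s=env.state();print(s['t'],s['eef_pos'],s['ft_force'])
w=env.read_camera("wrist")[:,:,::-1];sc=env.read_camera("scene")[:,:,::-1]
cv2.imwrite("pics/s2.png",sc)
a=cv2.resize(w[140:340,250:390],None,fx=3,fy=3,interpolation=cv2.INTER_CUBIC)
b=cv2.resize(sc[185:335,215:310],None,fx=4,fy=4,interpolation=cv2.INTER_CUBIC)
cv2.imwrite("pics/z4.png",cv2.convertScaleAbs(np.hstack([a,b]),alpha=1.4))
E
```

```text
10.175 [529.816  88.037 214.046] [ 0.795 -0.226 -0.806]
```

View pics/z4.png

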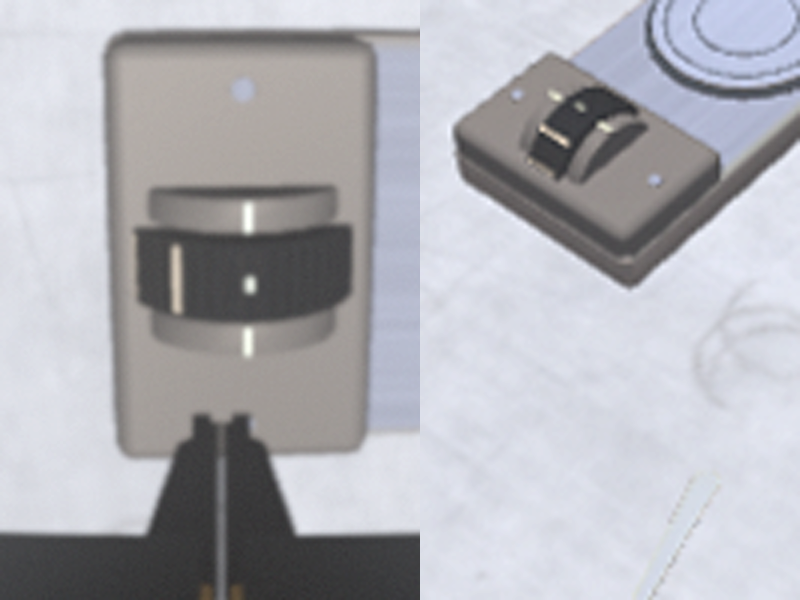

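View pics/s2.png

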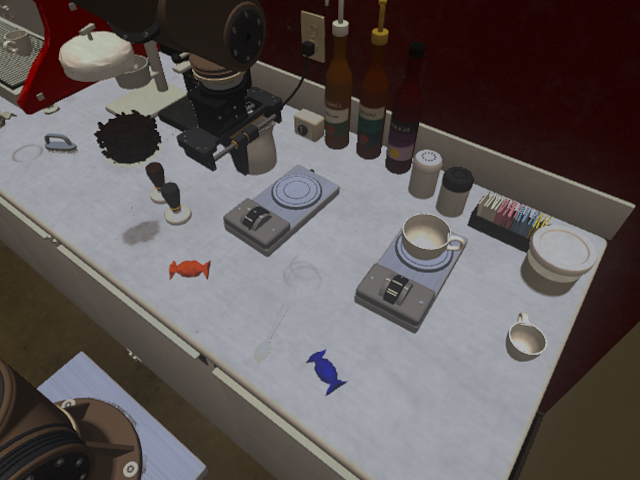

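Wheel b shows its dot between the cheek marks, so it is off. Wheel a still shows one line. The cup (428,238), the sweets (190,269) and (326,371) and the spoon are where they were in the first picture. The arm is clear, so I hand the job in.

```bash
python3 - <<'E'
from h import *
import cv2
a=cv2.imread("pics/scene0.png");b=cv2.imread("pics/s2.png")
d=cv2.absdiff(a,b).max(2)
for n,(x0,y0,x1,y1) in dict(cup=(395,208,470,262),sl=(165,255,215,285),sr=(300,345,350,395),spoon=(250,300,292,365)).items(): print(n,d[y0:y1,x0:x1].mean(),(d[y0:y1,x0:x1]>40).sum())
env.job_done()
E
```

```text
cup 4.313827160493827 0
sl 4.796666666666667 0
sr 4.686 0
spoon 5.083882783882784 0
the job is handed in; nothing more can be done
```

I rolled both wheels by one click, in the order asked, and handed the job in at about 10 s of the 48 s.

- **Wheel a (right-hand warmer, under the cup):** I pressed the crown with the closed fingertips and dragged it about 19 mm away from the robot. It went from off to middle, and the last pictures show one white line in line with the cheek marks.
- **Wheel b (left-hand warmer, empty):** I dragged it about 19 mm back towards the robot. It went from middle to off, and the white dot now sits between the cheek marks.
- **Everything else:** The scene pictures from before and after show no changed pixels at the cup, either sweet or the spoon. The arm was clear, with the fingertips about 190 mm above the worktop, when I handed in.
- **Checks that disagreed slightly:**
  - The contact force ranged from about 3 to 13 N, outside the 6 to 10 N band at times, but both wheels still moved the full click.
  - The camera views differed by 2 to 4 mm on the crown positions.
  - The tool tilted by about 0.03 rad while rolling wheel b, with no visible effect.

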